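# Close the plate-burning jig

### The arm

A 6-joint arm with a two-finger parallel gripper is mounted at the origin on the work surface. World frame = base frame: x ahead of the robot, y to its left, z up, the work surface at z = 0. Lengths are in mm, angles in rad, forces in N, time in s.
With the tool pointing down it reaches from about 350 to 1000 mm from the base axis. Payload 7.1 kg.
Tool frame: the origin (TCP) lies on the centre line of the jaws, within the pads' length; the fingertips stand ahead of it and the grasp point (between the pads) lies 11 mm behind it (bot.tip_extent is the z of the fingertips in the tool frame, in mm); z points along the fingers, y is the line along which they close (so a half turn about z gives the same grasp; the last joint's range is limited). The gripper opens to 85 mm and grips with 20 to 120 N. Pads are 22 mm wide; open, the fingers measure 114 mm over their backs; the gripper's body (76 mm by 85 mm) begins 54 mm behind the grasp point. The pads swing forward as they close: fully open they stand 13 mm farther back than shut.
Start: joints at [-1.122, 0.423, 1.63, -0, 1.089, -0.019], TCP at [281.841, -557.826, 239.319] pointing down, gripper open.
Joint ranges: [-3, 3], [-0.9, 2.11], [0.09, 2.58], [-1.31, 4.45], [0.11, 2.69], [-2.54, 2.54]. Speed limits (rad/s): [2.39, 2.39, 3.01, 3.14, 3.14, 3.14].

### API

Orientations are given as a unit quaternion [w, x, y, z].
In Python, from bench import readout, grab_frame, ticket, bot gives the robot as it stands. The module is installed in compiled form; this text tells all that it offers.
- The arm moves only by the tool servo_tool, never from a script. Its argument "series" is a list of rows, each a list of 2 entries, a list of its own where there are three numbers: the shift along the world's x, y, z scaled (see below), then the turn, a rotation vector about the world's x, y, z scaled (see below). In form: [[[tx, ty, tz], [rx, ry, rz]], ...]. A call has 1 to 20 rows; each row shifts and turns the commanded pose from where the row before left it; what a row does not reach is not made up. The controller multiplies each number of a shift by 0.25 m and each number of a turn by 0.5 rad. A row lasts 1/8 s, in which the tool goes at most 62.5 mm and 10.7 degrees, less where a joint would pass 70% of its speed; a pose out of reach is approached as far as the arm can. A call with a number of a shift or a turn outside -1 to 1 is refused whole. A call with a gripper value outside its range is refused whole. "claw" is the opening, from 0 (shut) to 1 (fully open), set as the call begins (left out, the last holds). The fingers move at their own pace and stop on an object; "force" is the grip in N (left out, the last holds). Time passes only in rows, so rows that do not move let the fingers close. It gives the time, the measured TCP pose, the force, the opening and the grip force at its end, in the units of the state.
- readout.read_state(): the state, without advancing time (a new reading comes with each control period).
- grab_frame(name): name is "side" or "top" or "wrist"; returns a dict with "color" (420x560x3 uint8, red, green, blue), "camera_matrix" (3x3 intrinsics, pixels), "R" (3x3) and "t" (3): a world point X has camera coordinates R X + t. Camera axes: x right, y down, z forward; pixel columns grow to the right and rows downward; lengths in mm; the calibration is good to about 2 mm. The wrist camera is an equidistant fisheye: a pixel r from the principal point sees the ray r / f radians off the axis. A picture is of the moment at which its call begins. There is no depth.
- ticket.close_job(): hands the job in; it is judged then, once.
The state is a dict: "time_s": time; "qpos": joint angles; "qvel": joint speeds; "tau": joint torques, N m; "tcp_pos": TCP position; "tool_rot": TCP orientation; "force": force on the tool from outside, world axes, zero at the start; "wrist_torque": the same for the moment, N m; "finger_gap": finger opening in mm; "gripper_force": force on a finger pad.
Only numpy, scipy, OpenCV 4.12 (cv2) and the standard library are available. Lean on these libraries where they do the work, as an engineer would, in place of code of your own. Each camera call takes 0.05 s, during which the arm holds its last target. There are 200 camera calls.

### The job

Get the battery-plate jig ready for burning, pushing with the fingertips only and gripping nothing. First push the two brass comb blocks inward, by their red outer faces, until both are fully home; only then push the raised aluminium cover over, by its outer face, until it lies fully down over the combs. Leave the two terminal posts standing on the jig, and the things on the bench, where they are.

Things in the scene. Friction and masses are not known exactly. Their poses are not given: they have to be found in the camera images.
- jig: Fixed welding jig: grey frame full of white battery plates under a steel deck 200 (x) x 430 (y) mm, its top 112 mm above the bench. Origin: centre of the underside. +x points from the cover's hinge side to the far side (roughly away from the robot), y along the deck (the combs slide along it), z up. The jig's parts do not block one another.
- deck (a point): Centre of the deck's top face, axes as the jig's. Guide rails 8 mm high and wide stand on it along y at x = +-53 mm, from |y| = 50 to 215 mm. The cover's hinge brackets at x = -77, y = +-60 mm reach 46 mm above the deck. Two loose terminal posts stand near x = +84 mm.
- comb_left_face (a point): Centre of the red outer face (91 x 26 mm, facing the jig's +y) of the left comb block: brass, 95 (x) x 90 (y) x 30 (z) mm, on the deck. This point is 127 mm above the bench, the block's top 142 mm. Axes as the jig's. Home, this point is at x = 0, y = +132 mm in the jig's frame; it starts 30 to 70 mm farther out.
- comb_right_face (a point): The same on the right comb block: centre of the red outer face, facing the jig's -y. Home, this point is at x = 0, y = -132 mm in the jig's frame.
- comb_left (a joint): How far the left comb block stands out from home, m: 0 = fully home against its stop, grows towards the jig's +y, at most 0.08. It slides with about 2.5 N of friction and stays where it is left.
- comb_right (a joint): The same for the right comb block: 0 = fully home, grows towards the jig's -y.
- cover (a joint): Angle of the aluminium cover plate, rad: 0 = flat, fully down on its stop; 1.57 = upright. Starts at 1.0 to 1.5. Hinged along the jig's y at the deck's near edge; its free edge swings over away from the robot and down. A stiff hinge (0.3 N m; plate 0.35 kg) holds it at any angle; pushing its outer face near the free edge takes 1 to 5 N.
- cover_hinge (a point): Point of the cover's outer face above its hinge, mid-width. The hinge axis runs 4 mm inside (below, when shut) this face, at x = -75 mm in the jig's frame, 150 mm above the bench. Its own x axis points along the plate to the free edge, z out of the outer face.
- cover_edge (a point): Middle of the cover's free edge, on its outer face (slotted; on top when shut, facing the robot when raised), 132 mm from the hinge axis. The plate is 104 mm wide (y), 6 mm thick. Shut, the outer face is 154 mm above the bench. Axes as for cover_hinge.
- cover_inside (a point): On the green lining 92 mm wide, 4 mm thick, with two pins, fixed to the inner side of the cover (its underside when shut). The fingers must not touch it: that would be gripping the cover or pulling it from within. This point: centre of the lining, 67 mm from the hinge axis.
- post_a: Loose terminal post, bright metal, 20 mm foot, 42 mm tall, standing upright on the far edge of the jig's deck, not to be disturbed. Origin at the centre of its foot, z up.
- post_b: Loose terminal post, bright metal, 20 mm foot, 42 mm tall, standing upright on the far edge of the jig's deck, not to be disturbed. Origin at the centre of its foot, z up.
- stick_a: Loose lead stick 260 x 16 x 10 mm lying on the bench at the right, bystander. Origin: centre of the underside, x along the stick.
- stick_b: Loose lead stick 260 x 16 x 10 mm lying on the bench at the right, bystander. Origin: centre of the underside, x along the stick.
- stick_c: Loose lead stick 260 x 16 x 10 mm lying on the bench at the right, bystander. Origin: centre of the underside, x along the stick.
- brush: Loose hand brush about 200 mm long lying on the bench, bystander. x along its handle.
- can: Loose green flux can, 70 mm diameter, 100 mm tall, standing on the bench at the left, bystander. Origin: centre of the underside.

How it is judged (in metres and radians):
On the way, in this order (a step that is already met when the one before it is completed fails the run):
1. both comb blocks are fully home (within 4 mm) while the cover is still up (value of joint each of comb_left, comb_right below 0.004 m and value of joint cover above 0.4 rad), for 0.2 s.
2. the cover is pushed fully down (within 0.05 rad) (value of joint cover below 0.05 rad), for 0.2 s.
At the end, for the whole second after the job is handed in: Both comb blocks within 4 mm of home, the cover within 0.05 rad of fully down, and both terminal posts upright and within 15 mm of where they stood (value of joint each of comb_left, comb_right below 0.004 m and value of joint cover below 0.05 rad and angle between each of post_a, post_b's own z axis and vertical below 0.15 rad and distance of each of post_a, post_b from where it was at the start of the episode below 0.015 m); the robot touches nothing.
It fails at once if the cover is brought down (below 0.4 rad) while a comb block is still more than 8 mm out (value of joint cover below 0.4 rad and value of joint any of comb_left, comb_right above 0.008 m).
It fails at once if the fingers touch the cover's green inner lining (gripping the cover or pulling it from within) (contact force between the fingers and cover_c1 above 0.5 N).
It fails at once if a terminal post is lifted, moved more than 15 mm or tipped (distance of any of post_a, post_b from where it was at the start of the episode above 0.015 m or angle between any of post_a, post_b's own z axis and vertical above 0.4 rad).
It fails at once if a thing on the bench is lifted or moved more than 30 mm (distance of any of stick_a, stick_b, stick_c, brush, can from where it was at the start of the episode above 0.03 m).
It also fails if it takes over 58 s, if anything falls off the work surface, if the arm or the gripper's body presses on something with over 40 N, if the wrist force passes 120 N, or if a joint passes its speed limit or range.

## Working session

There is one attempt and no reset: what is moved stays moved. The work goes in short steps, Python scripts to look and compute and a tool call to move; the robot and the scene stay as the last step left them, time stands still between calls to the robot, and variables do not carry over. Pictures are saved under pics/ and viewed, at most 10 in all, crops included, and the job is handed in when it is done.

Besides the shell and the picture viewer there is one more tool, called after ">>>" by a JSON object that holds its "api" and its "payload", one argument or row to a line. servo_tool: Moves the arm, as the interface text tells. Its arguments: {"type":"object","properties":{"series":{"type":"array","items":{"type":"array"}},"claw":{"type":"number"},"force":{"type":"number"}},"required":["series"]}

```bash
mkdir -p pics; python3 - <<'E'
from bench import readout, grab_frame, bot
import cv2, numpy as np
s=readout.read_state(); print(s['time_s'],s['tcp_pos'],s['tool_rot'],s['finger_gap'],bot.tip_extent)
for n in ("side","top"):
    f=grab_frame(n); cv2.imwrite(f'pics/{n}0.png',f['color'][:,:,::-1])
    np.savez(f'{n}0.npz',**f); print(n,-f['R'].T@f['t'],f['camera_matrix'].round(1).tolist(),f['R'].round(3).tolist())
E
```

```text
0.0 [ 281.62486277 -557.35500596  238.54999583] [-7.45383488e-04  9.72767162e-01  2.31783236e-01 -1.56958118e-04] 85.38808405367051 8.0
side [323.49509191 916.20869543 633.9621252 ] [[388.1, 0.0, 281.1], [0.0, 388.1, 214.4], [0.0, 0.0, 1.0]] [[-0.977, -0.212, 0.026], [-0.124, 0.461, -0.879], [0.174, -0.862, -0.476]]
top [ 377.63978273  -25.43101322 1353.08747225] [[380.4, 0.0, 277.6], [0.0, 380.4, 213.7], [0.0, 0.0, 1.0]] [[0.011, -1.0, -0.002], [-0.995, -0.01, -0.102], [0.102, 0.003, -0.995]]
```

View pics/side0.png

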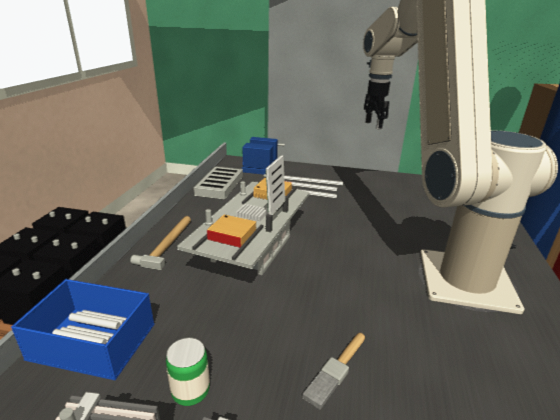

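View pics/top0.png

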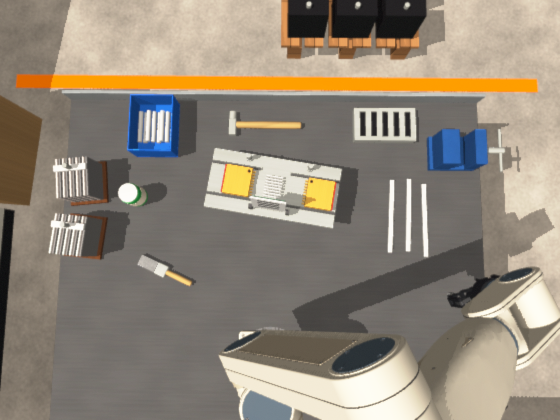

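The side view shows the left comb's red face near (225,238) and the raised cover near (275,185). The top view shows the deck spanning about (206–342, 150–227), with the combs at (238,180) and (320,193) and the cover near (268,203).

```bash
cat > h.py <<'E'
import numpy as np, cv2
def load(n): return dict(np.load(n+'.npz'))
def ray(f,p):
    d=f['R'].T@(np.linalg.inv(f['camera_matrix'])@[p[0],p[1],1]); return -f['R'].T@f['t'], d/np.linalg.norm(d)
def onz(f,p,z):
    c,d=ray(f,p); return c+d*(z-c[2])/d[2]
def tri(f,p,g,q):
    c,d=ray(f,p); e,k=ray(g,q)
    s=np.linalg.lstsq(np.c_[d,-k],e-c,rcond=None)[0]; a=c+d*s[0]; b=e+k*s[1]; return (a+b)/2,np.linalg.norm(a-b)
def proj(f,X):
    u=f['camera_matrix']@(f['R']@np.asarray(X,float)+f['t']); return u[:2]/u[2]
E
python3 - <<'E'
from h import *
np.set_printoptions(suppress=True,precision=1)
T,S=load('top0'),load('side0')
def blobs(f,lo,hi,box,mn=60):
    x0,y0,x1,y1=box; m=cv2.inRange(cv2.cvtColor(f['color'],cv2.COLOR_RGB2HSV),lo,hi)
    k=np.zeros_like(m);k[y0:y1,x0:x1]=m[y0:y1,x0:x1]
    return [c for c in cv2.findContours(k,0,1)[0] if cv2.contourArea(c)>mn]
tb=blobs(T,(15,120,120),(30,255,255),(195,140,350,235))
for c in tb:
    r=cv2.minAreaRect(c); q=np.array([onz(T,p,142) for p in cv2.boxPoints(r)])
    print('brass top',r, q[:,:2].tolist() and q[:,:2].round(1).tolist(), 'sides',np.linalg.norm(q[1]-q[0]),np.linalg.norm(q[2]-q[1]))
for c in blobs(S,(12,120,100),(30,255,255),(170,150,330,290),30): print('side brass',cv2.minAreaRect(c),cv2.approxPolyDP(c,3,True)[:,0].tolist())
for lo,hi in (((0,150,80),(8,255,255)),((170,150,80),(180,255,255))):
  for c in blobs(S,lo,hi,(170,150,330,290),10): print('side red',cv2.minAreaRect(c),cv2.approxPolyDP(c,2,True)[:,0].tolist())
  for c in blobs(T,lo,hi,(195,140,350,235),5): print('top red',cv2.minAreaRect(c))
for c in blobs(T,(0,0,120),(180,60,255),(195,140,350,235),1000):
    r=cv2.minAreaRect(c); q=np.array([onz(T,p,112) for p in cv2.boxPoints(r)])
    print('deck',r,q[:,:2].tolist(),q.mean(0),np.linalg.norm(q[1]-q[0]),np.linalg.norm(q[2]-q[1]))
a=cv2.resize(T['color'][140:240,195:355],None,fx=5,fy=5,interpolation=2)
cv2.imwrite('pics/c1.png',a[:,:,::-1])
a=cv2.resize(S['color'][145:285,170:330],None,fx=4,fy=4,interpolation=2)
cv2.imwrite('pics/c2.png',a[:,:,::-1])
E
```

```text
brass top ((317.9864807128906, 193.5811004638672), (29.09861946105957, 30.08501625061035), 9.462322235107422) [[527.0, -96.9], [623.8, -112.5], [609.1, -205.1], [512.5, -188.9]] sides 98.02598186852299 93.8265681871019
brass top ((238.21621704101562, 180.20269775390625), (29.42742156982422, 29.92061424255371), 9.462321281433105) [[568.1, 160.5], [665.1, 147.0], [650.1, 52.6], [553.3, 66.8]] sides 97.90875878615891 95.66245304673419
side brass ((177.65489196777344, 228.82302856445312), (7.525766849517822, 31.420076370239258), 41.18592834472656) [[188, 217], [170, 232], [170, 243], [189, 221]]
side brass ((232.7100067138672, 225.82061767578125), (43.24600601196289, 26.312150955200195), 24.304548263549805) [[208, 228], [239, 236], [242, 244], [255, 229], [255, 222], [223, 215]]
side brass ((288.0, 188.0), (6.0, 14.0), 0.0) [[285, 181], [286, 195], [291, 185]]
side brass ((259.5, 188.0), (20.0, 13.0), 90.0) [[265, 178], [254, 187], [254, 196], [266, 198]]
side red ((223.61766052246094, 238.0294189453125), (35.65273666381836, 8.973817825317383), 14.03624439239502) [[207, 231], [209, 239], [240, 246], [238, 237]]
deck ((272.636474609375, 188.10055541992188), (132.8328399658203, 62.854000091552734), 9.819300651550293) [[521.70160902372, 227.64503236243976], [730.3907176958425, 198.226883868136], [657.7343642549404, -238.42498504108642], [451.6640551156618, -201.9921531521709]] [590.4  -3.6 112. ] 210.75239391095377 442.6553968012206
```

View pics/c1.png

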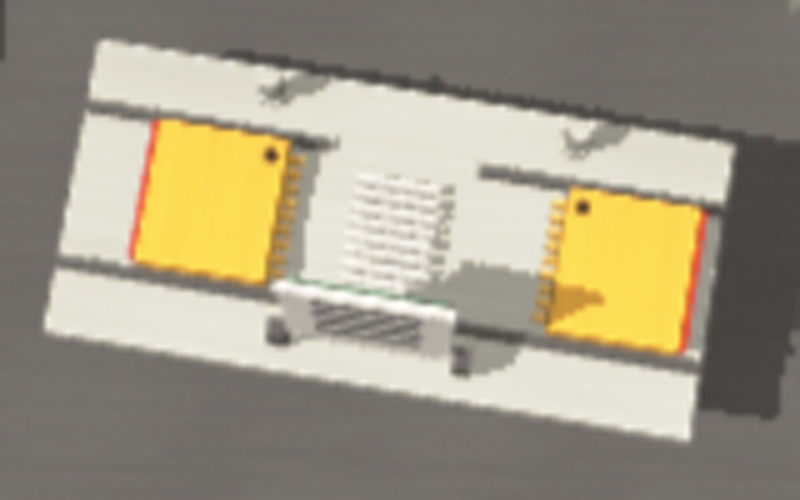

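View pics/c2.png

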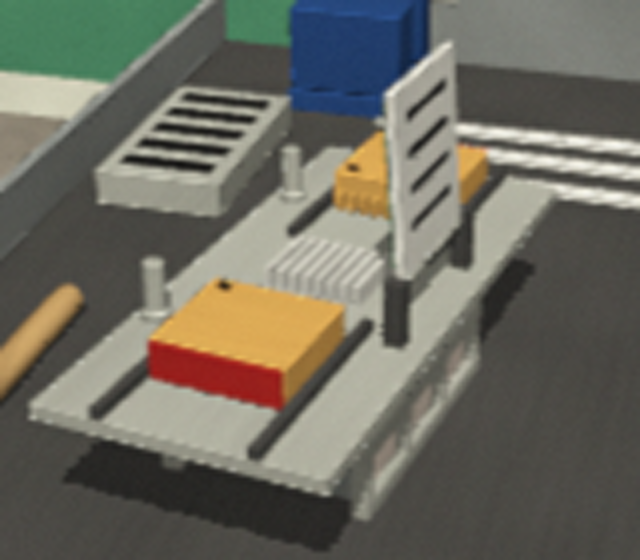

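The top crop shows deck corners at about (98,40), (737,145), (690,440) and (44,332), and thin red faces on the left and right combs. The side crop shows the red face's top edge from (150,345) to (284,368), the cover's free edge from (388,92) to (452,42), and posts at (153,318) and (293,197).

```bash
cat > m.py <<'E'
from h import *
np.set_printoptions(suppress=True,precision=1)
T,S=load('top0'),load('side0')
t=lambda x,y:((x+.5)/5-.5+195,(y+.5)/5-.5+140)
s=lambda x,y:((x+.5)/4-.5+170,(y+.5)/4-.5+145)
C=[onz(T,t(*p),112)[:2] for p in ((98,40),(737,145),(690,440),(44,332))]
c=np.mean(C,0); v=(C[0]-C[1])+(C[3]-C[2]); yaw=np.arctan2(-v[0],v[1])
print('corners',np.array(C).tolist(),'len',np.linalg.norm(C[0]-C[1]),np.linalg.norm(C[3]-C[2]),'w',np.linalg.norm(C[0]-C[3]),np.linalg.norm(C[1]-C[2]))
print('centre',c,'yaw',np.degrees(yaw))
R=np.array([[np.cos(yaw),-np.sin(yaw)],[np.sin(yaw),np.cos(yaw)]])
J=lambda X:np.r_[R.T@(np.array(X)[:2]-c),X[2]]
for n,a,b in (('deckFL',(98,40),(32,408)),('deckNL',(44,332),(335,490)),('redL far',(152,120),(150,345)),('redL near',(131,262),(284,368)),('cov L',(278,285),(388,92)),('cov R',(456,308),(452,42))):
    X,e=tri(T,t(*a),S,s(*b)); print(n,X,'gap',e,'jig',J(X))
for n,a in (('R far',(707,210)),('R near',(684,354))): X=onz(T,t(*a),142);print(n,X,J(X))
for n,a in (('post1',(153,318)),('post2',(293,197))): X=onz(S,s(*a),112);print(n,X,J(X))
E
python3 m.py
```

```text
corners [[724.315343008539, 192.55171016426777], [657.2159657668276, -233.64652206790882], [460.79303811480827, -201.63809705027631], [527.513877993745, 222.67010582452156]] len 431.4478642710586 429.5219685894906 w 199.0927783449635 199.01383313604063
centre [592.5  -5. ] yaw -8.941713898760804
deckFL [724.5 192.8 109.5] gap 1.070342174153821 jig [ 99.7 215.9 109.5]
deckNL [526.3 223.5 106.2] gap 3.8022762035431557 jig [-100.8  215.4  106.2]
redL far [663.2 151.  139.2] gap 1.1957825986104895 jig [ 45.7 165.1 139.2]
redL near [571.3 162.2 143.2] gap 3.351783348366935 jig [-46.9 161.9 143.2]
cov L [536.   56.5 282.9] gap 1.7605735551762955 jig [-65.3  52.  282.9]
cov R [520.9 -45.3 281.8] gap 4.381355659134508 jig [-64.4 -50.9 281.8]
R far [ 607.6 -209.   142. ] [  46.6 -199.1  142. ]
R near [ 513.9 -193.8  142. ] [ -48.3 -198.7  142. ]
post1 [692.4  75.7 112. ] [ 86.2  95.2 112. ]
post2 [ 658.1 -128.6  112. ] [  84.1 -111.9  112. ]
```

>>> {"api": "servo_tool", "payload": {
  "series": [
    [[0.05, 0.06, 0], [0, 0, 0.09]],
    [[0.11, 0.127, 0], [0, 0, 0.19]],
    [[0.11, 0.127, 0], [0, 0, 0.19]],
    [[0.11, 0.127, 0], [0, 0, 0.19]],
    [[0.11, 0.127, 0], [0, 0, 0.19]],
    [[0.11, 0.127, 0], [0, 0, 0.19]],
    [[0.11, 0.127, 0], [0, 0, 0.19]],
    [[0.11, 0.127, 0], [0, 0, 0.19]],
    [[0.11, 0.127, 0], [0, 0, 0.19]],
    [[0.11, 0.127, 0], [0, 0, 0.19]],
    [[0.055, 0.057, 0], [0, 0, 0.09]],
    [[0, 0, 0], [0, 0, 0]],
    [[0, 0, 0], [0, 0, 0]]
  ],
  "claw": 0,
  "force": 30
}}

```text
time_s: 1.72
tcp_pos: [554.9, -243.2, 239.2]
tool_rot: [-0.0, 0.761, 0.649, -0.0]
force: [-0.1, -0.3, -0.1]
finger_gap: -0.1
gripper_force: 0.0
```

>>> {"api": "servo_tool", "payload": {
  "series": [
    [[0, 0, -0.11], [0, 0, 0]],
    [[0, 0, -0.11], [0, 0, 0]],
    [[0, 0, -0.11], [0, 0, 0]],
    [[0, 0, -0.11], [0, 0, 0]],
    [[0, 0, 0], [0, 0, 0]]
  ]
}}

```text
time_s: 2.35
tcp_pos: [553.3, -243.2, 127.4]
tool_rot: [-0.002, 0.761, 0.648, -0.001]
force: [0.2, 0.2, 0.7]
finger_gap: 0.3
gripper_force: 0.0
```

```bash
python3 - <<'E'
from bench import grab_frame
import cv2
f=grab_frame('side'); g=grab_frame('top')
a=cv2.resize(f['color'][80:260,170:350],None,fx=2.2,fy=2.2); b=cv2.resize(g['color'][120:300,190:370],None,fx=2.2,fy=2.2)
cv2.imwrite('pics/d.png',cv2.hconcat([a,b])[:,:,::-1])
E
```

```text
(no output)
```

View pics/d.png

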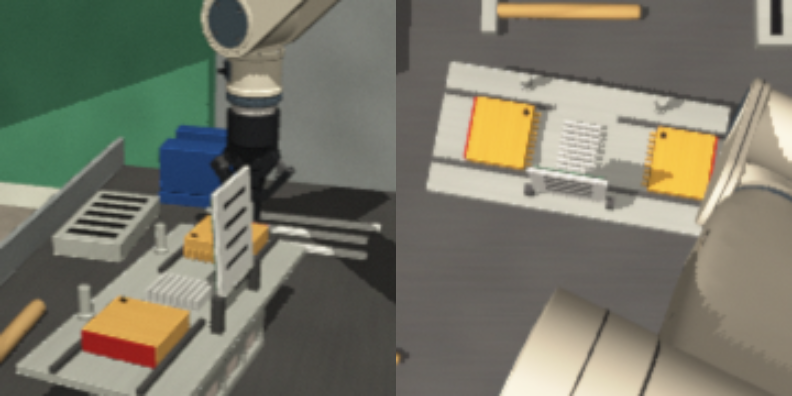

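The gripper stands just outside the right comb, which appears near (683,160) in the right half of the picture. Arm and cover are clear of each other, so I'll push.

>>> {"api": "servo_tool", "payload": {
  "series": [
    [[0.0075, 0.0475, 0], [0, 0, 0]],
    [[0.0075, 0.0475, 0], [0, 0, 0]],
    [[0.0075, 0.0475, 0], [0, 0, 0]],
    [[0.0075, 0.0475, 0], [0, 0, 0]],
    [[0.0075, 0.0475, 0], [0, 0, 0]],
    [[0.0075, 0.0475, 0], [0, 0, 0]],
    [[0.0075, 0.0475, 0], [0, 0, 0]],
    [[0, 0, 0], [0, 0, 0]]
  ]
}}

```text
time_s: 3.45
tcp_pos: [568.4, -158.3, 128.9]
tool_rot: [-0.001, 0.76, 0.649, -0.0]
force: [-0.5, -1.0, -0.1]
finger_gap: -0.3
gripper_force: 0.0
```

>>> {"api": "servo_tool", "payload": {
  "series": [
    [[0.0025, 0.016, 0], [0, 0, 0]],
    [[0.0025, 0.016, 0], [0, 0, 0]],
    [[0.0012, 0.008, 0], [0, 0, 0]],
    [[0.0012, 0.008, 0], [0, 0, 0]],
    [[0, 0, 0], [0, 0, 0]]
  ]
}}

```text
time_s: 4.08
tcp_pos: [570.6, -147.5, 129.3]
tool_rot: [-0.0, 0.761, 0.649, 0.0]
force: [0.3, -0.7, 0.4]
finger_gap: 0.3
gripper_force: 0.4
```

>>> {"api": "servo_tool", "payload": {
  "series": [
    [[0.001, 0.006, 0], [0, 0, 0]],
    [[0.001, 0.006, 0], [0, 0, 0]],
    [[0.001, 0.006, 0], [0, 0, 0]],
    [[0, 0, 0], [0, 0, 0]]
  ]
}}

```text
time_s: 4.58
tcp_pos: [571.1, -144.9, 129.4]
tool_rot: [0.001, 0.76, 0.649, -0.001]
force: [-3.0, -11.2, -1.4]
finger_gap: 0.5
gripper_force: 5.9
```

>>> {"api": "servo_tool", "payload": {
  "series": [
    [[-0.0075, -0.0475, 0], [0, 0, 0]],
    [[-0.0075, -0.0475, 0], [0, 0, 0]],
    [[-0.0075, -0.0475, 0.05], [0, 0, 0]],
    [[0, 0, 0.2], [0, 0, 0]],
    [[0, 0, 0.2], [0, 0, 0]],
    [[0, 0, 0.2], [0, 0, 0]],
    [[0, 0, 0.2], [0, 0, 0]],
    [[0.015, 0.09, 0], [0, 0, 0]],
    [[0.0295, 0.189, 0], [0, 0, 0]],
    [[0.0295, 0.189, 0], [0, 0, 0]],
    [[0.0295, 0.189, 0], [0, 0, 0]],
    [[0.0295, 0.189, 0], [0, 0, 0]],
    [[0.0295, 0.189, 0], [0, 0, 0]],
    [[0.0295, 0.189, 0], [0, 0, 0]],
    [[0.0295, 0.189, 0], [0, 0, 0]],
    [[0.015, 0.09, 0], [0, 0, 0]],
    [[0, 0, 0], [0, 0, 0]],
    [[0, 0, 0], [0, 0, 0]]
  ]
}}

```text
time_s: 6.82
tcp_pos: [624.7, 195.7, 342.0]
tool_rot: [0.0, 0.761, 0.649, -0.0]
force: [0.1, 0.2, -0.3]
finger_gap: -0.2
gripper_force: 0.0
```

>>> {"api": "servo_tool", "payload": {
  "series": [
    [[0, 0, -0.19], [0, 0, 0]],
    [[0, 0, -0.19], [0, 0, 0]],
    [[0, 0, -0.19], [0, 0, 0]],
    [[0, 0, -0.19], [0, 0, 0]],
    [[0, 0, -0.09], [0, 0, 0]],
    [[0, 0, 0], [0, 0, 0]],
    [[-0.0075, -0.0475, 0], [0, 0, 0]],
    [[-0.0075, -0.0475, 0], [0, 0, 0]],
    [[-0.0075, -0.0475, 0], [0, 0, 0]],
    [[-0.0075, -0.0475, 0], [0, 0, 0]],
    [[0, 0, 0], [0, 0, 0]]
  ]
}}

```text
time_s: 8.2
tcp_pos: [617.1, 148.1, 129.5]
tool_rot: [0.0, 0.761, 0.649, -0.0]
force: [0.1, -0.0, 0.4]
finger_gap: 0.3
gripper_force: 0.0
```

>>> {"api": "servo_tool", "payload": {
  "series": [
    [[-0.0025, -0.016, 0], [0, 0, 0]],
    [[-0.0025, -0.016, 0], [0, 0, 0]],
    [[-0.0012, -0.008, 0], [0, 0, 0]],
    [[-0.001, -0.006, 0], [0, 0, 0]],
    [[-0.001, -0.006, 0], [0, 0, 0]],
    [[0, 0, 0], [0, 0, 0]]
  ]
}}

```text
time_s: 8.95
tcp_pos: [615.3, 137.4, 129.3]
tool_rot: [-0.0, 0.761, 0.649, 0.001]
force: [-0.4, 7.2, 0.2]
finger_gap: -0.1
gripper_force: 3.6
```

>>> {"api": "servo_tool", "payload": {
  "series": [
    [[-0.001, -0.006, 0], [0, 0, 0]],
    [[0, 0, 0], [0, 0, 0]]
  ]
}}

```text
time_s: 9.2
tcp_pos: [615.4, 137.4, 129.3]
tool_rot: [-0.001, 0.761, 0.649, 0.002]
force: [1.0, 13.6, -1.3]
finger_gap: -0.0
gripper_force: 6.9
```

```bash
python3 - <<'E'
from bench import grab_frame
import cv2
g=grab_frame('top'); f=grab_frame('side')
a=cv2.resize(f['color'][80:260,170:350],None,fx=2.2,fy=2.2); b=cv2.resize(g['color'][120:300,190:370],None,fx=2.2,fy=2.2)
cv2.imwrite('pics/e.png',cv2.hconcat([a,b])[:,:,::-1])
E
```

```text
(no output)
```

View pics/e.png

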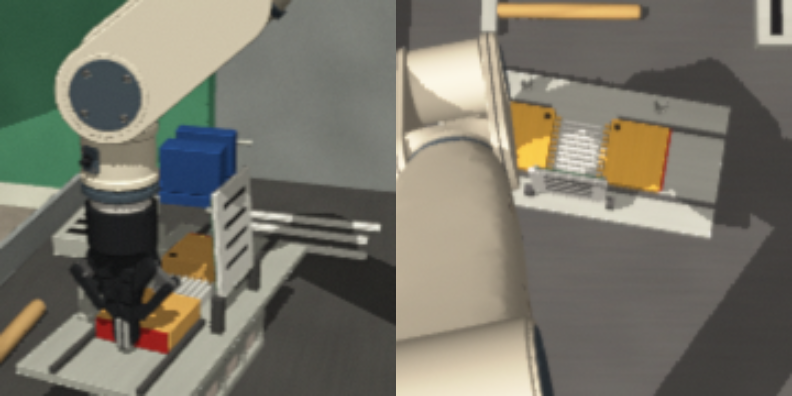

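Both combs are against their stops: the force rises and the tool no longer moves, and the top view shows both close to the plates. Next I'll retreat and go to the cover's outer side.

>>> {"api": "servo_tool", "payload": {
  "series": [
    [[0.0075, 0.0475, 0], [0, 0, 0]],
    [[0.0075, 0.0475, 0], [0, 0, 0]],
    [[0.0075, 0.0475, 0.05], [0, 0, 0]],
    [[0, 0, 0.2], [0, 0, 0]],
    [[0, 0, 0.2], [0, 0, 0]],
    [[0, 0, 0.2], [0, 0, 0]],
    [[0, 0, 0.2], [0, 0, 0]],
    [[-0.045, -0.054, 0], [0, 0, 0]],
    [[-0.089, -0.107, 0], [0, 0, 0]],
    [[-0.089, -0.107, 0], [0, 0, 0]],
    [[-0.089, -0.107, 0], [0, 0, 0]],
    [[-0.089, -0.107, 0], [0, 0, 0]],
    [[-0.089, -0.107, 0], [0, 0, 0]],
    [[-0.045, -0.054, 0], [0, 0, 0]],
    [[0, 0, 0], [0, 0, 0]],
    [[0, 0, 0], [0, 0, 0]]
  ]
}}

```text
time_s: 11.3
tcp_pos: [487.6, 10.3, 341.9]
tool_rot: [0.0, 0.761, 0.649, 0.0]
force: [0.1, 0.4, -0.4]
finger_gap: 0.4
gripper_force: 0.0
```

```bash
python3 - <<'E'
from bench import grab_frame
import cv2
f=grab_frame('side')
cv2.imwrite('pics/g.png',cv2.resize(f['color'][60:260,170:370],None,fx=2.8,fy=2.8)[:,:,::-1])
E
```

```text
(no output)
```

View pics/g.png

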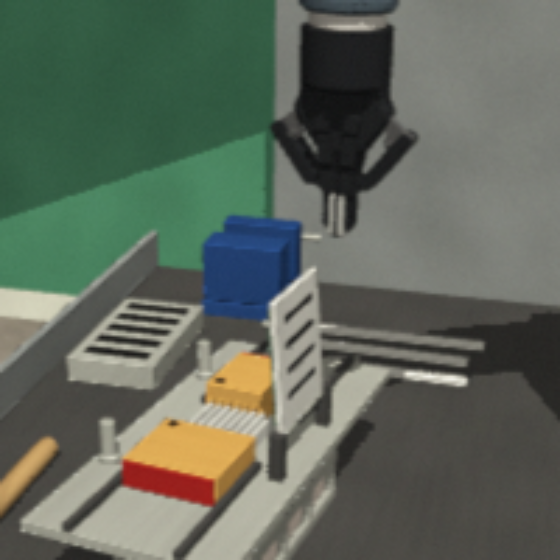

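The tool hangs in front of the cover's outer face, with the tip at (338,230) and the cover's top edge around (295,285). I'll descend, make contact and start the arc.

>>> {"api": "servo_tool", "payload": {
  "series": [
    [[0, 0, -0.13], [0, 0, 0]],
    [[0, 0, -0.134], [0, 0, 0]],
    [[0, 0, 0], [0, 0, 0]],
    [[0.032, -0.005, 0], [0, 0, 0]],
    [[0.032, -0.005, 0], [0, 0, 0]],
    [[0.032, -0.005, 0], [0, 0, 0]],
    [[0.039, -0.006, -0.006], [0, 0, 0]],
    [[0.039, -0.006, -0.006], [0, 0, 0]],
    [[0.044, -0.007, -0.0155], [0, 0, 0]],
    [[0.044, -0.007, -0.0155], [0, 0, 0]],
    [[0, 0, 0], [0, 0, 0]]
  ]
}}

```text
time_s: 12.72
tcp_pos: [553.1, -0.7, 264.4]
tool_rot: [-0.0, 0.761, 0.649, -0.0]
force: [-0.2, -0.2, -0.7]
finger_gap: -0.3
gripper_force: 0.0
```

```bash
python3 - <<'E'
from bench import grab_frame
import cv2
f=grab_frame('side')
cv2.imwrite('pics/i.png',cv2.resize(f['color'][60:260,170:370],None,fx=2.8,fy=2.8)[:,:,::-1])
E
```

```text
(no output)
```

View pics/i.png

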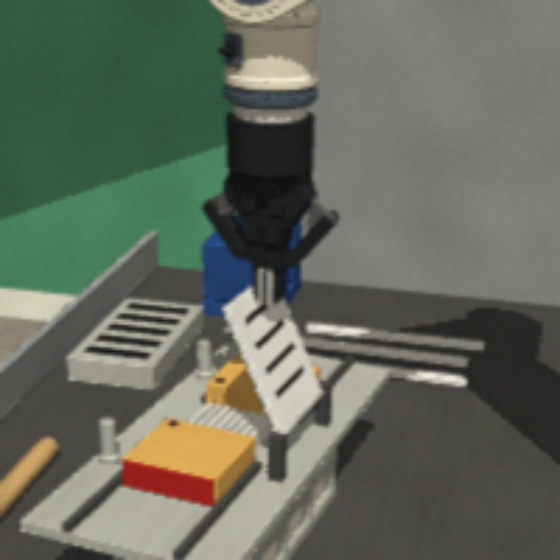

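The cover has tilted over, with its free edge now around (250,300) and the fingertips on the outer face beside it. I'll carry on along the arc.

>>> {"api": "servo_tool", "payload": {
  "series": [
    [[0.04, -0.0063, -0.024], [0, 0, 0]],
    [[0.04, -0.0063, -0.024], [0, 0, 0]],
    [[0.0344, -0.0054, -0.0316], [0, 0, 0]],
    [[0.0344, -0.0054, -0.0316], [0, 0, 0]],
    [[0.0277, -0.0044, -0.038], [0, 0, 0]],
    [[0.0277, -0.0044, -0.038], [0, 0, 0]],
    [[0.0194, -0.003, -0.043], [0, 0, 0]],
    [[0.0194, -0.003, -0.043], [0, 0, 0]],
    [[0.009, -0.0014, -0.034], [0, 0, 0]],
    [[0.009, -0.0014, -0.034], [0, 0, 0]],
    [[0, 0, 0], [0, 0, 0]]
  ]
}}

```text
time_s: 14.15
tcp_pos: [617.1, -10.7, 178.8]
tool_rot: [-0.001, 0.761, 0.649, -0.001]
force: [-0.1, -0.1, -0.3]
finger_gap: 0.1
gripper_force: 0.0
```

>>> {"api": "servo_tool", "payload": {
  "series": [
    [[0.004, -0.0006, -0.025], [0, 0, 0]],
    [[0.002, 0, -0.02], [0, 0, 0]],
    [[0, 0, -0.016], [0, 0, 0]],
    [[0, 0, -0.008], [0, 0, 0]],
    [[0, 0, -0.006], [0, 0, 0]],
    [[0, 0, 0], [0, 0, 0]]
  ]
}}

```text
time_s: 14.9
tcp_pos: [619.2, -10.8, 162.0]
tool_rot: [0.0, 0.761, 0.649, 0.0]
force: [-2.5, 1.0, 8.2]
finger_gap: 0.0
gripper_force: 4.0
```

>>> {"api": "servo_tool", "payload": {
  "series": [
    [[0, 0, -0.008], [0, 0, 0]],
    [[0, 0, 0], [0, 0, 0]],
    [[0, 0, 0], [0, 0, 0]]
  ]
}}

```text
time_s: 15.28
tcp_pos: [619.3, -10.9, 161.9]
tool_rot: [0.0, 0.761, 0.649, 0.0]
force: [-7.9, -0.4, 22.2]
finger_gap: 0.1
gripper_force: 11.0
```

>>> {"api": "servo_tool", "payload": {
  "series": [
    [[0, 0, 0.06], [0, 0, 0]],
    [[0, 0, 0.12], [0, 0, 0]],
    [[0, 0, 0.2], [0, 0, 0]],
    [[0, 0, 0.2], [0, 0, 0]],
    [[-0.2, 0, 0.05], [0, 0, 0]],
    [[-0.2, 0, 0], [0, 0, 0]],
    [[-0.2, 0, 0], [0, 0, 0]],
    [[0, 0, 0], [0, 0, 0]],
    [[0, 0, 0], [0, 0, 0]]
  ]
}}

```text
time_s: 16.4
tcp_pos: [470.0, -10.9, 317.3]
tool_rot: [0.001, 0.761, 0.649, 0.001]
force: [-0.6, 0.2, -0.1]
finger_gap: -0.3
gripper_force: 0.0
```

```bash
python3 - <<'E'
from bench import grab_frame
import cv2
f=grab_frame('side');g=grab_frame('top')
a=cv2.resize(f['color'][100:280,170:350],None,fx=2.2,fy=2.2); b=cv2.resize(g['color'][120:300,190:370],None,fx=2.2,fy=2.2)
cv2.imwrite('pics/j.png',cv2.hconcat([a,b])[:,:,::-1])
E
```

```text
(no output)
```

View pics/j.png

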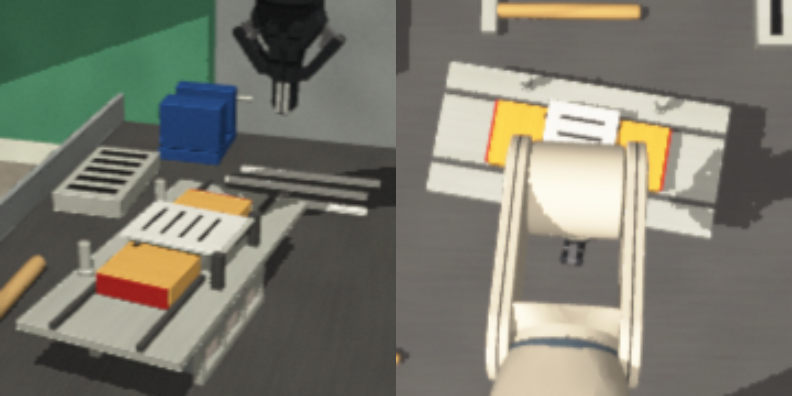

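The cover lies flat over both combs, both posts are standing, and the robot is clear. I'll hand it in.

```bash
python3 -c "
from bench import ticket
print(ticket.close_job())"
```

```text
the job is handed in; nothing more can be done
None
```

I handed the job in at about 16.5 s of the 58 s; no verdict came back. Both combs are pushed home against their stops, the cover is fully down, the posts are still standing and the robot is clear of everything.

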